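# Pack the soldering kit tray

## Task

Pack the soldering kit: put the solder reel with blue flanges in the tray's blue bin, the gold flux tin in the yellow bin, the AA battery in the green bin and the dark capacitor in the white bin. Each must rest on the floor of its own bin, clear of the rim, the reel, tin and capacitor standing upright and the battery lying down. Leave the white solder reel and the black tape roll where they are on the table.

Things in the scene. Friction and masses are not known exactly. Their poses are not given: they have to be found in the camera images.
- blue_reel: reel of solder wire with BLUE flanges, standing on one flange, axis z up; 52 mm in diameter, 34 mm high, about 0.12 kg. Origin on its underside but off the axis: the middle of the reel lies at x = -12 mm, y = +8 mm in its own frame (take it across the flanges there). A thin loose wire end sticks out towards +x, -y and offers no resistance
- flux: round gold-yellow tin of flux, 45 mm in diameter, 22 mm high, upright, about 0.06 kg; origin at the centre of its underside, z up
- battery: AA cell with a green band, lying; 50 mm long along its own y, 14 mm thick and high (its solid body is 10 mm wide along x); origin under its middle; z up
- capacitor: dark navy electrolytic capacitor, an upright cylinder 22 mm in diameter and 34 mm high, about 0.02 kg; origin at the centre of its underside, z up
- white_reel: look-alike that stays where it is: smaller all-white reel of solder, 40 mm in diameter, 28 mm high; the middle of the reel lies at x = -15 mm, y = +6 mm in its own frame, origin on its underside; loose wire end towards +x
- tape_roll: look-alike that stays where it is: roll of black tape lying flat, about 53 mm in diameter, 19 mm high; origin at the centre of its underside
- blue_bin: open square bin of blue plastic, fixed in the kit tray with three others of the same shape; 86x86 mm outside, 81x81 mm inside, walls 2.5 mm thick and 11 mm high; origin at the centre of its underside, z up, x and y square to its walls; its inner floor lies 3 mm above the origin, so about 7 mm above the table, its rim 15 mm above the table
- yellow_bin: open square bin of yellow plastic, fixed in the kit tray with three others of the same shape; 86x86 mm outside, 81x81 mm inside, walls 2.5 mm thick and 11 mm high; origin at the centre of its underside, z up, x and y square to its walls; its inner floor lies 3 mm above the origin, so about 7 mm above the table, its rim 15 mm above the table
- green_bin: open square bin of green plastic, fixed in the kit tray with three others of the same shape; 86x86 mm outside, 81x81 mm inside, walls 2.5 mm thick and 11 mm high; origin at the centre of its underside, z up, x and y square to its walls; its inner floor lies 3 mm above the origin, so about 7 mm above the table, its rim 15 mm above the table
- white_bin: open square bin of white plastic, fixed in the kit tray with three others of the same shape; 86x86 mm outside, 81x81 mm inside, walls 2.5 mm thick and 11 mm high; origin at the centre of its underside, z up, x and y square to its walls; its inner floor lies 3 mm above the origin, so about 7 mm above the table, its rim 15 mm above the table
There are look-alikes about, which are no part of the job. Leave any purple or red look-alike of the blue_reel alone.

How it is judged (in metres and radians):
At the end, for the whole second after the job is handed in: Reel, tin, battery, capacitor in the blue, yellow, green, white bin: origin within 35 mm of the bin's centre along both its axes, under 7 mm above its origin (battery 20), at rest; upright within 0.12 rad, the battery level within 0.17 rad; white reel and tape within 20 mm of their starts (x of blue_reel in the frame of blue_bin between -0.035 and 0.035 m and y of blue_reel in the frame of blue_bin between -0.035 and 0.035 m and z of blue_reel in the frame of blue_bin below 0.007 m and linear speed of each of blue_reel, flux, battery, capacitor below 0.02 m/s and angle between each of blue_reel, flux, capacitor's own z axis and vertical below 0.12 rad and x of flux in the frame of yellow_bin between -0.035 and 0.035 m and y of flux in the frame of yellow_bin between -0.035 and 0.035 m and z of flux in the frame of yellow_bin below 0.007 m and x of battery in the frame of green_bin between -0.035 and 0.035 m and y of battery in the frame of green_bin between -0.035 and 0.035 m and z of battery in the frame of green_bin below 0.02 m and angle between battery's own y axis and vertical between 1.4 and 1.74 rad and x of capacitor in the frame of white_bin between -0.035 and 0.035 m and y of capacitor in the frame of white_bin between -0.035 and 0.035 m and z of capacitor in the frame of white_bin below 0.007 m and distance of each of white_reel, tape_roll from where it was at the start of the episode below 0.02 m); the robot touches nothing.
It fails at once if the white solder reel was shifted by more than 20 mm (distance of white_reel from where it was at the start of the episode above 0.02 m).
It fails at once if the black tape roll was shifted by more than 20 mm (distance of tape_roll from where it was at the start of the episode above 0.02 m).
It also fails if it takes over 102 s, if anything falls off the work surface, if the arm or the gripper's body presses on something with over 40 N, if the wrist force passes 120 N, or if a joint passes its speed limit or range.

## Robot

A 6-joint arm with a two-finger parallel gripper is mounted at the origin on a cart in front of the work surface, level with it; the furniture and walls round the work are solid. World frame = base frame: x ahead of the robot, y to its left, z up, the work surface at z = 0. Lengths are in mm, angles in rad, forces in N, time in s.
With the tool pointing down it reaches from about 350 to 775 mm from the base axis. Payload 7.3 kg.
Tool frame: the origin (TCP) lies at the very end of the fingers, on their centre line; the grasp point (between the pads) lies 19 mm behind it; z points along the fingers, y is the line along which they close (so a half turn about z gives the same grasp; the last joint's range is limited). The gripper opens to 92 mm and grips with 3 to 60 N. Pads are 19 mm wide; open, the fingers measure 130 mm over their backs; the gripper's body (75 mm by 190 mm) begins 47 mm behind the grasp point.
Start: joints at [1.039, 0.342, 1.524, -0, 1.275, -0.146], TCP at [197.545, 486.437, 226.741] pointing down, gripper open.
Joint ranges: [-2.53, 2.53], [-0.77, 2.02], [0.04, 2.7], [-1, 4.14], [0.28, 2.66], [-3.11, 3.11]. Speed limits (rad/s): [2.57, 2.57, 3.14, 3.14, 3.14, 3.14].

## Interface

Orientations are given as [roll, pitch, yaw] about the fixed x, y, z axes, in that order (R = Rz(yaw) Ry(pitch) Rx(roll)).
In Python, from plant import bot gives the robot as it stands.
- The arm moves only by the tool jog_arm, never from a script. Its argument "targets" is a list of rows, each an object with "xyz": the shift along the tool's x, y, z as a fraction of full scale, a list of three; "spin": the turn about the tool's z as a fraction of full scale. In form: [{"xyz": [x, y, z], "spin": spin}, ...]. A call has exactly 10 rows; each row shifts and turns the commanded pose from where the row before left it, along the tool's axes as they then stand; what a row does not reach is not made up. Full scale, the value 1, is 80 mm for a shift and 0.1 rad for a turn. A row lasts 1/8 s, in which the tool goes at most 62.5 mm and 10.7 degrees, less where a joint would pass 70% of its speed; a pose out of reach is approached as far as the arm can. A call with a number of a shift or a turn outside -1 to 1 is refused whole. A call with a gripper value outside its range is refused whole. "gripper" is the opening in per cent of the stroke, from 0 (shut) to 100 (fully open), set as the call begins (left out, the last holds). The fingers move at their own pace and stop on an object; the grip force is fixed at half the most. Time passes only in rows, so rows that do not move let the fingers close, or fill a call up. It gives the time, the measured TCP pose, the force, the opening and the grip force at its end, in the units of the state.
- bot.get_obs(): the state, without advancing time (a new reading comes with each control period).
- bot.capture(name): name is "side" or "top" or "wrist"; returns the picture (384x512x3 uint8, blue, green, red); there is no depth.
- bot.get_calibration(name): a dict with "vfov" (degrees; the focal length in pixels is half the picture's height over the tangent of half this angle, whatever the lens; pixels are square), "cx", "cy" (the principal point, pixels), "eye" and "rotation" of the camera in the world. Camera axes: x right, y down, z forward; pixel columns grow to the right and rows downward; lengths in mm; the calibration is good to about 2 mm. A picture is of the moment at which its call begins: read the wrist's pose just before it. get_calibration takes no time and is no camera call; for the wrist camera it gives the pose at the moment of the call.
- bot.close_job(): hands the job in; it is judged then, once.
The state is a dict: "time": time; "joint_positions": joint angles; "dq": joint speeds; "tau": joint torques, N m; "tool_pos": TCP position; "tcp_rot": TCP orientation; "contact_force": force on the tool from outside, world axes, zero at the start; "moment": the same for the moment, N m; "grip_width": finger opening in mm; "finger_force": force on a finger pad.
Only numpy, scipy, OpenCV 4.12 (cv2) and the standard library are available. Lean on these libraries where they do the work, as an engineer would, in place of code of your own. Each camera call takes 0.05 s, during which the arm holds its last target. There are 200 camera calls.

## Working session

There is one attempt and no reset: what is moved stays moved. The work goes in short steps, Python scripts to look and compute and a tool call to move; the robot and the scene stay as the last step left them, time stands still between calls to the robot, and variables do not carry over. Pictures are saved under pics/ and viewed, at most 14 in all, crops included, and the job is handed in when it is done.

Besides the shell and the picture viewer there is one more tool, called after ">>>" as name([rows], argument=value, ...), one row to a line, values as JSON. jog_arm: Moves the arm, as the interface text tells. Shift numbers are shares of 80 mm and turn numbers shares of 0.1 rad, none past 1 either way. Its arguments: {"type":"object","properties":{"targets":{"type":"array","items":{"type":"object","properties":{"xyz":{"type":"array","items":{"type":"number"}},"spin":{"type":"number"}}}},"gripper":{"type":"number"}},"required":["targets"]}

```bash
mkdir -p pics
python3 - <<'E'
from plant import bot
import cv2
for n in("top","side"):
    im=bot.capture(n); cv2.imwrite(f"pics/{n}0.png",im)
    c=bot.get_calibration(n); print(n,{k:(v if not hasattr(v,'tolist') else v.tolist()) for k,v in c.items()})
o=bot.get_obs(); print(o['time'],o['tool_pos'],o['tcp_rot'],o['grip_width'])
E
```

```text
top {'vfov': 51.709652782225064, 'cx': 258.050224631355, 'cy': 193.76501257369185, 'eye': [374.051736804085, 3.231358687920768, 1173.6540754904292], 'rotation': [-3.051304073991454, 0.01791144073969031, -1.5953293918511253]}
side {'vfov': 42.64290592662958, 'cx': 251.25187442909228, 'cy': 191.85877467161046, 'eye': [388.0220440599007, 1121.2074665962205, 1040.880762377819], 'rotation': [-2.3062707637531967, 0.019167666155165186, -3.0785367887581256]}
0.1 [197.33901072 486.10533237 226.12756372] [-3.14023677e+00 -1.83853622e-04  2.75582798e+00] 91.80760538419283
```

View pics/top0.png

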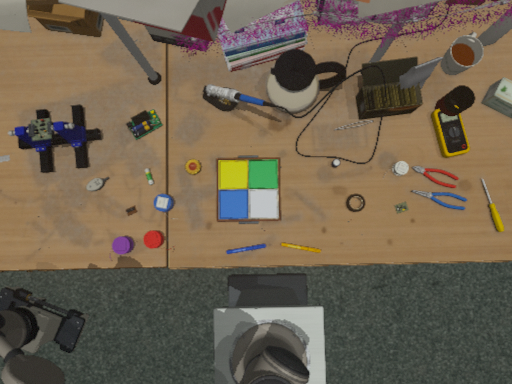

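View pics/side0.png

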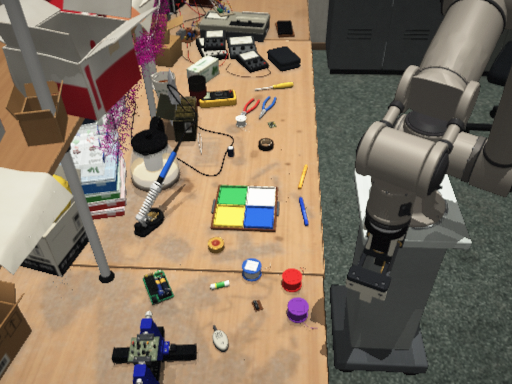

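```bash
cat > h.py <<'E'
import numpy as np, cv2
from scipy.spatial.transform import Rotation as R
def ray(c,u,v,z):
    f=192/np.tan(np.radians(c['vfov'])/2)
    M=R.from_euler('xyz',c['rotation']).as_matrix()
    d=M@np.array([(u-c['cx'])/f,(v-c['cy'])/f,1]); e=np.array(c['eye'])
    return (e+d*(z-e[2])/d[2]).round(1)
def proj(c,p):
    f=192/np.tan(np.radians(c['vfov'])/2)
    q=R.from_euler('xyz',c['rotation']).as_matrix().T@(np.array(p)-c['eye'])
    return np.round([c['cx']+f*q[0]/q[2],c['cy']+f*q[1]/q[2]],1)
E
python3 - <<'E'
from h import *
from plant import bot
im=cv2.imread('pics/top0.png'); a=cv2.resize(im[140:260,80:240],None,fx=5,fy=5,interpolation=cv2.INTER_CUBIC)[:600]
cv2.imwrite('pics/c1.png',a)
a=cv2.resize(im[110:260,230:430],None,fx=4,fy=4,interpolation=cv2.INTER_CUBIC); cv2.imwrite('pics/c2.png',a)
c=bot.get_calibration('top'); s=bot.get_calibration('side')
for n,u,v,z in [('reel',163,203,34),('flux',193,167,22),('bat',150,176,10),('?',131,210,10),('?2',336,162,30),('white',402,168,28),('tape',356,202,19),('Y',233,173,7),('G',264,173,7),('B',233,204,7),('W',264,204,7),('red',153,239,34)]:
    print(n,ray(c,u,v,z))
for n,u,v,z in [('reel',252,264,34),('flux',216,241,22),('bat',219,284,10),('?',257,305,10),('?2',231,150,34),('B',260,217,7)]:
    print(n,ray(s,u,v,z))
E
```

```text
reel [458.1 296.9  34. ]
flux [563.  210.9  22. ]
bat [541.4 341.7  10. ]
? [441.6 398.1  10. ]
?2 [ 564.9 -207.9   30. ]
white [ 542.4 -398.3   28. ]
tape [ 447.6 -262.9   19. ]
Y [544.1  94.5   7. ]
G [541.6   2.3   7. ]
B [451.8  96.3   7. ]
W [449.4   4.7   7. ]
red [355.2 326.   34. ]
reel [457.7 293.3  34. ]
flux [563.8 206.2  22. ]
bat [540.7 344.   10. ]
? [438.8 403.7  10. ]
?2 [ 558.9 -195.5   34. ]
B [446.9  91.7   7. ]
```

View pics/c1.png

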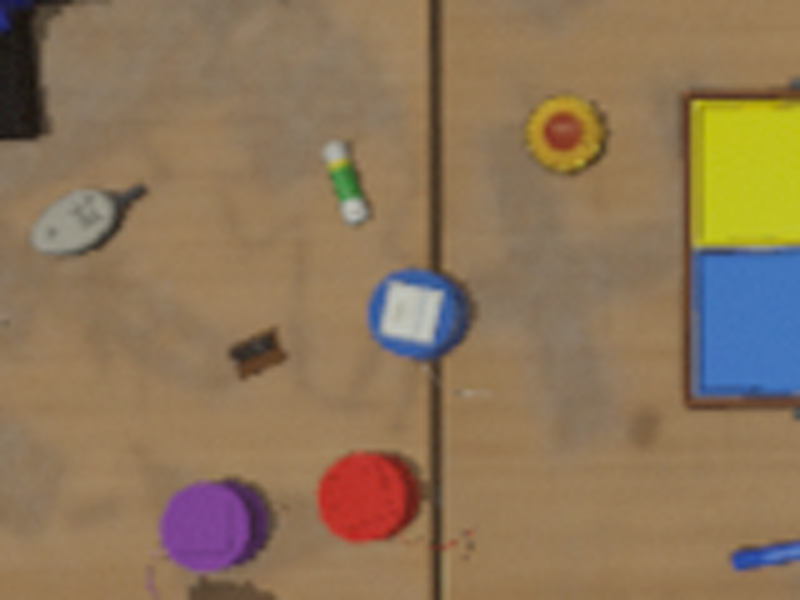

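View pics/c2.png

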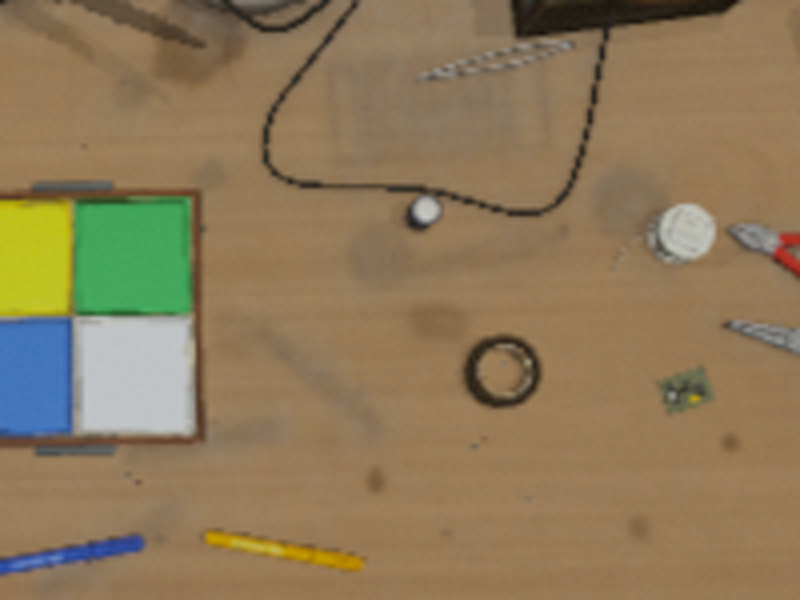

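>>> jog_arm([
  {"xyz": [0, 0, 0], "spin": -0.965},
  {"xyz": [0, 0, 0], "spin": -0.965},
  {"xyz": [0, 0, 0], "spin": -0.965},
  {"xyz": [0, 0, 0], "spin": -0.965},
  {"xyz": [-0.544, -0.398, 0.158], "spin": 0},
  {"xyz": [-0.544, -0.398, 0.158], "spin": 0},
  {"xyz": [-0.544, -0.398, 0.158], "spin": 0},
  {"xyz": [-0.544, -0.398, 0.158], "spin": 0},
  {"xyz": [-0.544, -0.398, 0.158], "spin": 0},
  {"xyz": [-0.544, -0.398, 0.158], "spin": 0},
], gripper=100)

```text
time: 1.35
tool_pos: [459.9, 294.2, 150.2]
tcp_rot: [3.142, -0.0, -3.141]
contact_force: [0.4, 1.2, 0.4]
grip_width: 92.0
finger_force: 0.0
```

Run:
```python
from h import *
from plant import bot
c=bot.get_calibration('wrist'); im=bot.capture('wrist'); cv2.imwrite('pics/w1.png',im)
o=bot.get_obs(); print(c,o['time'],o['tool_pos'],o['tcp_rot'],o['contact_force'])
print(proj(c,[458,295,34]),proj(c,[541,342,10]),proj(c,[563,209,22]))
```

```text
{'vfov': 62.67362463333679, 'cx': 257.21337674147617, 'cy': 194.61665821917882, 'eye': array([392.7464457 , 294.89415324, 308.82025953]), 'rotation': array([ 2.89202995e+00, -2.14018938e-04,  1.57119353e+00])} 1.4 [464.27718501 290.09973351 148.52717565] [-3.13878279e+00  1.02388141e-03  3.13859880e+00] [ 4.48247824 -4.45957182 -0.86759048]
[257.2 189.4] [302.6 262.2] [172.4 287.4]
```

View pics/w1.png

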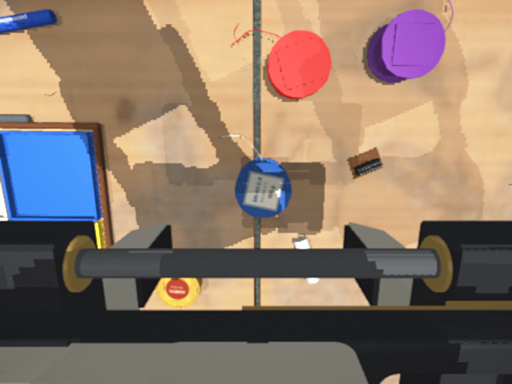

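Run:
```python
from h import *
from plant import bot
c=bot.get_calibration('wrist'); im=bot.capture('wrist')
o=bot.get_obs(); print(o['time'],o['tool_pos'],o['tcp_rot'],c['eye'])
h=cv2.cvtColor(im,cv2.COLOR_BGR2HSV)
def blob(lo,hi,z,n,cam=c,box=None):
    m=cv2.inRange(h,lo,hi); k,l,s,ct=cv2.connectedComponentsWithStats(m)
    for i in range(1,k):
        if s[i,4]>120: x,y,w,hh,a=s[i]; print(n,s[i],ct[i].round(1),ray(c,x+w/2,y+hh/2,z))
blob((100,120,60),(125,255,255),34,'blue')
blob((18,120,120),(30,255,255),22,'yel')
```

```text
1.45 [461.68668208 291.94269849 149.01276624] [-3.13967180e+00 -1.11547828e-03  3.13678255e+00] [396.98100994 291.4642166  307.03875805]
blue [  0   4  59  24 721] [31.  15.4] [322.5 112.9  34. ]
blue [   0  127  105   91 8571] [ 51.9 171.2] [446.6 110.6  34. ]
blue [ 240  154   56   59 1334] [267.4 181.1] [456.9 300.2  34. ]
yel [ 13 216  97  33 663] [ 83.  227.3] [507.4 101.7  22. ]
yel [437 238  16  49 246] [446.8 263.1] [539.6 475.5  22. ]
yel [159 278  46  27 653] [182.1 291.5] [571.3 214.   22. ]
```

>>> jog_arm([
  {"xyz": [0.02, 0.03, 0.4], "spin": 0},
  {"xyz": [0, 0, 0.4], "spin": 0},
  {"xyz": [0, 0, 0.4], "spin": 0},
  {"xyz": [0, 0, 0.25], "spin": 0},
  {"xyz": [0, 0, 0.15], "spin": 0},
  {"xyz": [0, 0, 0.1], "spin": 0},
  {"xyz": [0, 0, 0.05], "spin": 0},
  {"xyz": [0, 0, 0], "spin": 0},
  {"xyz": [0, 0, 0], "spin": 0},
  {"xyz": [0, 0, 0], "spin": 0},
])

```text
time: 2.7
tool_pos: [457.4, 298.0, 11.3]
tcp_rot: [3.141, 0.001, -3.141]
contact_force: [0.6, 0.0, 0.1]
grip_width: 91.7
finger_force: 0.0
```

>>> jog_arm([
  {"xyz": [0, 0, 0], "spin": 0},
  {"xyz": [0, 0, 0], "spin": 0},
  {"xyz": [0, 0, 0], "spin": 0},
  {"xyz": [0, 0, 0], "spin": 0},
  {"xyz": [0, 0, 0], "spin": 0},
  {"xyz": [0, 0, 0], "spin": 0},
  {"xyz": [0, 0, 0], "spin": 0},
  {"xyz": [0, 0, 0], "spin": 0},
  {"xyz": [0, 0, 0], "spin": 0},
  {"xyz": [0, 0, 0], "spin": 0},
], gripper=0)

```text
time: 3.95
tool_pos: [457.2, 297.9, 10.9]
tcp_rot: [3.141, 0.0, -3.141]
contact_force: [-0.5, 1.4, -1.0]
grip_width: 51.3
finger_force: 30.0
```

>>> jog_arm([
  {"xyz": [0, 0, -0.35], "spin": 0},
  {"xyz": [0, 0, -0.4], "spin": 0},
  {"xyz": [0.08, -0.3, 0], "spin": 0},
  {"xyz": [0, -0.5, 0], "spin": 0},
  {"xyz": [0, -0.6, 0], "spin": 0},
  {"xyz": [0, -0.6, 0], "spin": 0},
  {"xyz": [0, -0.35, 0], "spin": 0},
  {"xyz": [0, -0.19, 0], "spin": 0},
  {"xyz": [0, 0, 0], "spin": 0},
  {"xyz": [0, 0, 0], "spin": 0},
])

```text
time: 5.2
tool_pos: [450.8, 95.4, 70.8]
tcp_rot: [3.141, 0.0, -3.141]
contact_force: [-0.2, 0.4, -1.4]
grip_width: 50.5
finger_force: 30.0
```

Run:
```python
from h import *
from plant import bot
for n in('wrist','top'):
    c=bot.get_calibration(n); im=bot.capture(n); cv2.imwrite(f'pics/{n}2.png',im); print(proj(c,[450.5,95,7]))
o=bot.get_obs(); print(o['time'],o['tool_pos'],o['grip_width'])
a=cv2.imread('pics/wrist2.png');b=cv2.imread('pics/top2.png')[140:240,120:300]
b=cv2.resize(b,(512,284)); cv2.imwrite('pics/m2.png',np.vstack([a[:316],b]))
```

```text
[255.5 207.9]
[233.4 204.4]
5.3 [450.68526401  95.59719513  70.82504435] 50.8034496613573
```

View pics/m2.png

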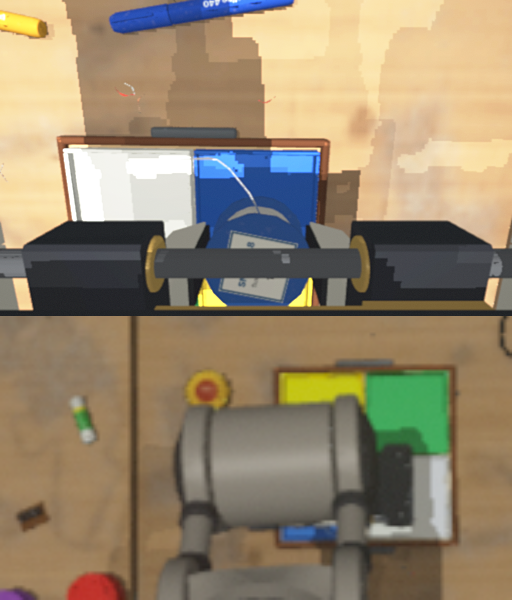

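>>> jog_arm([
  {"xyz": [0, 0, 0.25], "spin": 0},
  {"xyz": [0, 0, 0.2], "spin": 0},
  {"xyz": [0, 0, 0.1], "spin": 0},
  {"xyz": [0, 0, 0.05], "spin": 0},
  {"xyz": [0, 0, 0.03], "spin": 0},
  {"xyz": [0, 0, 0.025], "spin": 0},
  {"xyz": [0, 0, 0], "spin": 0},
  {"xyz": [0, 0, 0], "spin": 0},
  {"xyz": [0, 0, 0], "spin": 0},
  {"xyz": [0, 0, 0], "spin": 0},
])

```text
time: 6.55
tool_pos: [450.8, 94.7, 18.6]
tcp_rot: [3.142, 0.0, -3.141]
contact_force: [-0.9, 0.1, -0.6]
grip_width: 50.5
finger_force: 30.0
```

>>> jog_arm([
  {"xyz": [0, 0, 0], "spin": 0},
  {"xyz": [0, 0, 0], "spin": 0},
  {"xyz": [0, 0, 0], "spin": 0},
  {"xyz": [0, 0, 0], "spin": 0},
  {"xyz": [0, 0, 0], "spin": 0},
  {"xyz": [0, 0, -0.1], "spin": 0},
  {"xyz": [0, 0, -0.3], "spin": 0},
  {"xyz": [0, 0, -0.4], "spin": 0},
  {"xyz": [0, 0, -0.3], "spin": 0},
  {"xyz": [0, 0, -0.1], "spin": 0},
], gripper=75)

```text
time: 7.8
tool_pos: [451.5, 94.7, 116.2]
tcp_rot: [3.141, 0.003, -3.141]
contact_force: [0.6, 0.1, -0.4]
grip_width: 68.9
finger_force: 0.0
```

>>> jog_arm([
  {"xyz": [-0.2, 0.2, 0], "spin": 0},
  {"xyz": [-0.4, 0.4, 0], "spin": 0},
  {"xyz": [-0.4, 0.4, 0], "spin": 0},
  {"xyz": [-0.3, 0.3, 0], "spin": 0},
  {"xyz": [-0.106, 0.14, 0], "spin": 0},
  {"xyz": [0, 0, 0], "spin": 0},
  {"xyz": [0, 0, 0], "spin": 0},
  {"xyz": [0, 0, 0], "spin": 0},
  {"xyz": [0, 0, 0], "spin": 0},
  {"xyz": [0, 0, 0], "spin": 0},
])

```text
time: 9.05
tool_pos: [563.2, 209.6, 114.7]
tcp_rot: [3.141, 0.0, 3.141]
contact_force: [-0.8, 0.0, 0.5]
grip_width: 69.1
finger_force: 0.0
```

```bash
cat >> h.py <<'E'
def blobs(im,c,lo,hi,z,amin=120):
    m=cv2.inRange(cv2.cvtColor(im,cv2.COLOR_BGR2HSV),lo,hi); k,l,s,ct=cv2.connectedComponentsWithStats(m)
    for i in range(1,k):
        if s[i,4]>amin:
            x,y,w,h,a=s[i]; print(s[i],ct[i].round(1),ray(c,x+w/2,y+h/2,z),ray(c,*ct[i],z))
E
python3 - <<'E'
from h import *
from plant import bot
c=bot.get_calibration('wrist'); im=bot.capture('wrist'); cv2.imwrite('pics/w3.png',im)
t=bot.get_calibration('top'); ti=bot.capture('top'); cv2.imwrite('pics/t3.png',ti)
o=bot.get_obs(); print(o['time'],o['tool_pos'],c['eye'])
print(proj(c,[563,210,22]))
blobs(im,c,(15,110,110),(33,255,255),22)
E
```

```text
9.15 [563.20246516 209.73454343 114.58558292] [495.96939332 210.339116   273.24775332]
[256.7 197.9]
[328   0  34  45 480] [349.6  19.7] [432.  273.8  22. ] [430.2 277.   22. ]
[367   0  15  59 366] [372.5  26.7] [436.6 295.5  22. ] [434.7 293.9  22. ]
[362  93  11  27 138] [365.7 107.2] [490.4 295.1  22. ] [490.9 293.7  22. ]
[   57   113   119   105 11102] [117.5 164. ] [536.1  97.4  22. ] [534.9  98.3  22. ]
[244 204  33  19 209] [259.9 214.4] [576.5 213.2  22. ] [577.2 212.7  22. ]
[398 243   9  43 186] [402.3 266. ] [623.1 337.1  22. ] [624.5 337.1  22. ]
```

View pics/w3.png

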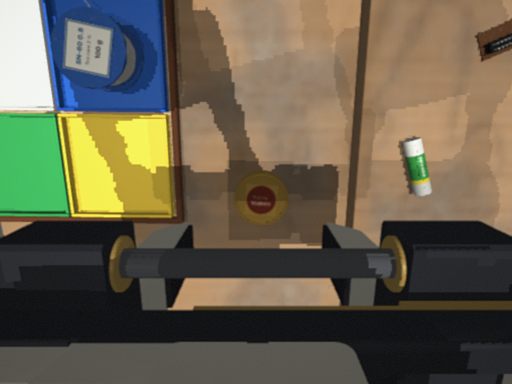

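Run:
```python
from h import *
from plant import bot
c=bot.get_calibration('wrist')
for n,u,v,z in [('flux',261.5,198,22),('yellow',117,164,13),('bat',417,167,12),('b1',411,140,12),('b2',423,192,12),('yl',60,165,15),('yr',172,165,15),('ytop',117,113,15),('ybot',117,217,15),('reeltop',98,46,41)]: print(n,ray(c,u,v,z))
```

```text
flux [563.1 214.1  22. ]
yellow [536.3  94.1  13. ]
bat [538.9 344.2  12. ]
b1 [516.6 336.5  12. ]
b2 [560.4 352.   12. ]
yl [536.8  47.9  15. ]
yr [536.8 140.3  15. ]
ytop [495.2  99.4  15. ]
ybot [581.9  89.9  15. ]
reeltop [451.3 102.6  41. ]
```

>>> jog_arm([
  {"xyz": [0, 0.035, 0.3], "spin": 0},
  {"xyz": [0, 0, 0.35], "spin": 0},
  {"xyz": [0, 0, 0.3], "spin": 0},
  {"xyz": [0, 0, 0.2], "spin": 0},
  {"xyz": [0, 0, 0.1], "spin": 0},
  {"xyz": [0, 0, 0.06], "spin": 0},
  {"xyz": [0, 0, 0], "spin": 0},
  {"xyz": [0, 0, 0], "spin": 0},
  {"xyz": [0, 0, 0], "spin": 0},
  {"xyz": [0, 0, 0], "spin": 0},
])

```text
time: 10.4
tool_pos: [563.3, 212.7, 10.0]
tcp_rot: [3.141, 0.001, -3.141]
contact_force: [-0.2, 0.1, 0.2]
grip_width: 68.6
finger_force: 0.0
```

>>> jog_arm([
  {"xyz": [0, 0, 0], "spin": 0},
  {"xyz": [0, 0, 0], "spin": 0},
  {"xyz": [0, 0, 0], "spin": 0},
  {"xyz": [0, 0, 0], "spin": 0},
  {"xyz": [0, 0, 0], "spin": 0},
  {"xyz": [0, 0, 0], "spin": 0},
  {"xyz": [0, 0, 0], "spin": 0},
  {"xyz": [0, 0, 0], "spin": 0},
  {"xyz": [0, 0, 0], "spin": 0},
  {"xyz": [0, 0, 0], "spin": 0},
], gripper=0)

```text
time: 11.65
tool_pos: [563.2, 212.7, 9.7]
tcp_rot: [3.142, 0.0, -3.141]
contact_force: [-0.4, 0.6, -0.3]
grip_width: 42.9
finger_force: 30.0
```

>>> jog_arm([
  {"xyz": [0, 0, -0.25], "spin": 0},
  {"xyz": [0, 0, -0.35], "spin": 0},
  {"xyz": [0.06, -0.28, 0], "spin": 0},
  {"xyz": [0.1, -0.5, 0], "spin": 0},
  {"xyz": [0.1, -0.5, 0], "spin": 0},
  {"xyz": [0, -0.2, 0], "spin": 0},
  {"xyz": [0, 0, 0], "spin": 0},
  {"xyz": [0, 0, 0.2], "spin": 0},
  {"xyz": [0, 0, 0.2], "spin": 0},
  {"xyz": [0, 0, 0], "spin": 0},
])

```text
time: 12.9
tool_pos: [540.9, 95.0, 23.5]
tcp_rot: [3.142, -0.004, -3.14]
contact_force: [0.9, 0.4, -0.2]
grip_width: 43.2
finger_force: 30.0
```

Run:
```python
from h import *
from plant import bot
c=bot.get_calibration('wrist'); im=bot.capture('wrist')
t=bot.get_calibration('side'); ti=bot.capture('side')
o=bot.get_obs(); print(o['time'],o['tool_pos'],c['eye'])
b=cv2.resize(ti[160:280,180:310],None,fx=3.2,fy=3.2)[:384]
cv2.imwrite('pics/m4.png',np.hstack([im[:,100:484],b]))
```

```text
13.0 [542.1984844   94.78659409  25.10828801] [474.44125498  95.64755759 182.30171017]
```

View pics/m4.png

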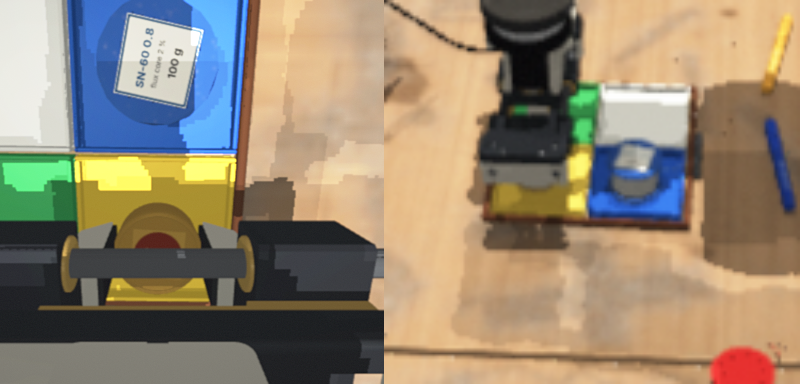

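>>> jog_arm([
  {"xyz": [0, 0, 0.05], "spin": 0},
  {"xyz": [0, 0, 0.05], "spin": 0},
  {"xyz": [0, 0, 0], "spin": 0},
  {"xyz": [0, 0, 0], "spin": 0},
  {"xyz": [0, 0, 0], "spin": 0},
  {"xyz": [0, 0, 0], "spin": 0},
  {"xyz": [0, 0, 0], "spin": 0},
  {"xyz": [0, 0, 0], "spin": 0},
  {"xyz": [0, 0, 0], "spin": 0},
  {"xyz": [0, 0, 0], "spin": 0},
])

```text
time: 14.25
tool_pos: [542.4, 94.3, 17.7]
tcp_rot: [3.142, 0.0, -3.141]
contact_force: [0.5, 0.4, -1.8]
grip_width: 42.8
finger_force: 30.0
```

>>> jog_arm([
  {"xyz": [0, 0, 0], "spin": 0},
  {"xyz": [0, 0, 0], "spin": 0},
  {"xyz": [0, 0, 0], "spin": 0},
  {"xyz": [0, 0, 0], "spin": 0},
  {"xyz": [0, 0, 0], "spin": 0},
  {"xyz": [0, 0, -0.1], "spin": 0},
  {"xyz": [0, 0, -0.3], "spin": 0},
  {"xyz": [0, 0, -0.4], "spin": 0},
  {"xyz": [0, 0, -0.3], "spin": 0},
  {"xyz": [0, 0, -0.1], "spin": 0},
], gripper=65)

```text
time: 15.5
tool_pos: [543.3, 94.3, 115.6]
tcp_rot: [3.141, 0.003, -3.141]
contact_force: [0.4, 0.4, -0.4]
grip_width: 59.8
finger_force: 0.0
```

>>> jog_arm([
  {"xyz": [0.03, 0.32, 0], "spin": 0},
  {"xyz": [0, 0.6, 0], "spin": 0},
  {"xyz": [0, 0.7, 0], "spin": 0},
  {"xyz": [0, 0.7, 0], "spin": 0},
  {"xyz": [0, 0.5, 0], "spin": 0},
  {"xyz": [0, 0.3, 0], "spin": -0.8},
  {"xyz": [0, 0, 0], "spin": -0.8},
  {"xyz": [0, 0, 0], "spin": -0.8},
  {"xyz": [0, 0, 0], "spin": -0.8},
  {"xyz": [0, 0, 0], "spin": 0},
])

```text
time: 16.75
tool_pos: [539.6, 343.7, 112.9]
tcp_rot: [-3.141, -0.001, -2.822]
contact_force: [-1.1, -0.4, -0.2]
grip_width: 59.6
finger_force: 0.0
```

Run:
```python
from h import *
from plant import bot
bot.capture('wrist')
c=bot.get_calibration('wrist'); im=bot.capture('wrist'); cv2.imwrite('pics/w5.png',im)
o=bot.get_obs(); print(o['time'],o['tool_pos'],o['tcp_rot'],c['eye'])
print(proj(c,[540,344,10]),proj(c,[o['tool_pos'][0],o['tool_pos'][1],10]))
blobs(im,c,(40,80,60),(80,255,255),12,60)
```

```text
16.85 [539.75774648 343.73373387 113.20386816] [-3.14156130e+00 -8.15479233e-04 -2.82309504e+00] [476.0075032  323.78071656 271.7215432 ]
[256.2 195.2] [256.  194.9]
[251 183  17  25 346] [258.7 195.1] [538.8 346.6  12. ] [538.7 345.9  12. ]
```

View pics/w5.png

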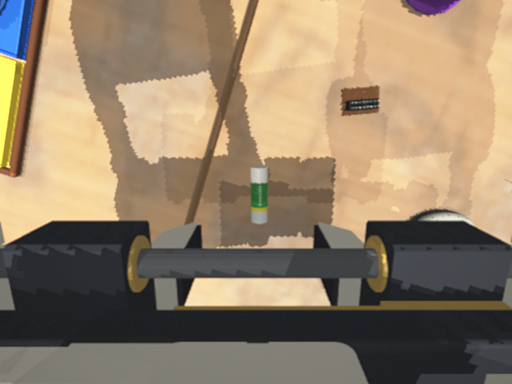

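>>> jog_arm([
  {"xyz": [0, 0.02, 0.3], "spin": 0},
  {"xyz": [0, 0, 0.4], "spin": 0},
  {"xyz": [0, 0, 0.3], "spin": 0},
  {"xyz": [0, 0, 0.2], "spin": 0},
  {"xyz": [0, 0, 0.1], "spin": 0},
  {"xyz": [0, 0, 0.05], "spin": 0},
  {"xyz": [0, 0, 0.02], "spin": 0},
  {"xyz": [0, 0, 0], "spin": 0},
  {"xyz": [0, 0, 0], "spin": 0},
  {"xyz": [0, 0, 0], "spin": 0},
])

```text
time: 18.1
tool_pos: [539.6, 345.5, 4.5]
tcp_rot: [3.141, 0.001, -2.821]
contact_force: [0.4, -0.8, 1.0]
grip_width: 59.6
finger_force: 0.0
```

>>> jog_arm([
  {"xyz": [0, 0, 0], "spin": 0},
  {"xyz": [0, 0, 0], "spin": 0},
  {"xyz": [0, 0, 0], "spin": 0},
  {"xyz": [0, 0, 0], "spin": 0},
  {"xyz": [0, 0, 0], "spin": 0},
  {"xyz": [0, 0, 0], "spin": 0},
  {"xyz": [0, 0, 0], "spin": 0},
  {"xyz": [0, 0, 0], "spin": 0},
  {"xyz": [0, 0, 0], "spin": 0},
  {"xyz": [0, 0, 0], "spin": 0},
], gripper=0)

```text
time: 19.35
tool_pos: [539.5, 345.4, 4.1]
tcp_rot: [3.142, 0.0, -2.821]
contact_force: [-0.1, 0.5, 0.1]
grip_width: 10.3
finger_force: 30.0
```

>>> jog_arm([
  {"xyz": [0, 0, -0.3], "spin": 0},
  {"xyz": [0, 0, -0.4], "spin": 0.8},
  {"xyz": [0, 0, -0.2], "spin": 0.8},
  {"xyz": [0, 0, 0], "spin": 0.8},
  {"xyz": [0, 0, 0], "spin": 0.8},
  {"xyz": [0, -0.3, 0], "spin": 0},
  {"xyz": [0, -0.6, 0], "spin": 0},
  {"xyz": [0, -0.6, 0], "spin": 0},
  {"xyz": [0, -0.6, 0], "spin": 0},
  {"xyz": [0, -0.6, 0], "spin": 0},
])

```text
time: 20.6
tool_pos: [539.4, 127.9, 76.2]
tcp_rot: [3.141, 0.0, -3.141]
contact_force: [-0.3, 0.8, 0.2]
grip_width: 10.2
finger_force: 30.0
```

>>> jog_arm([
  {"xyz": [-0.02, -0.6, 0], "spin": 0},
  {"xyz": [0, -0.5, 0], "spin": 0},
  {"xyz": [0, -0.38, 0], "spin": 0},
  {"xyz": [0, -0.1, 0], "spin": 0},
  {"xyz": [0, 0, 0], "spin": 0},
  {"xyz": [0, 0, 0.3], "spin": 0},
  {"xyz": [0, 0, 0.3], "spin": 0},
  {"xyz": [0, 0, 0], "spin": 0},
  {"xyz": [0, 0, 0], "spin": 0},
  {"xyz": [0, 0, 0], "spin": 0},
])

```text
time: 21.85
tool_pos: [541.9, 3.3, 29.1]
tcp_rot: [-3.141, 0.002, -3.141]
contact_force: [-0.4, 0.2, -1.5]
grip_width: 10.1
finger_force: 30.0
```

Run:
```python
from h import *
from plant import bot
im=bot.capture('wrist'); cv2.imwrite('pics/w6.png',im)
o=bot.get_obs(); print(o['time'],o['tool_pos'],o['tcp_rot'],o['grip_width'])
```

```text
21.9 [541.78028486   3.18151253  29.0375531 ] [-3.14147065e+00  1.80923791e-03 -3.14105722e+00] 10.602786518600848
```

View pics/w6.png

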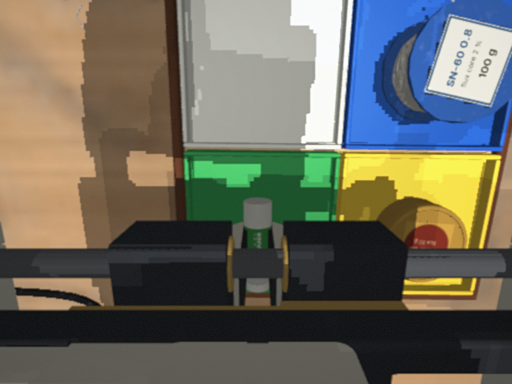

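>>> jog_arm([
  {"xyz": [0, 0, 0.1], "spin": 0},
  {"xyz": [0, 0, 0.07], "spin": 0},
  {"xyz": [0, 0, 0.04], "spin": 0},
  {"xyz": [0, 0, 0], "spin": 0},
  {"xyz": [0, 0, 0], "spin": 0},
  {"xyz": [0, 0, 0], "spin": 0},
  {"xyz": [0, 0, 0], "spin": 0},
  {"xyz": [0, 0, 0], "spin": 0},
  {"xyz": [0, 0, 0], "spin": 0},
  {"xyz": [0, 0, 0], "spin": 0},
])

```text
time: 23.15
tool_pos: [541.2, 3.0, 11.3]
tcp_rot: [3.142, 0.0, -3.141]
contact_force: [-0.1, -0.1, -0.3]
grip_width: 10.7
finger_force: 30.0
```

>>> jog_arm([
  {"xyz": [0, 0, 0], "spin": 0},
  {"xyz": [0, 0, 0], "spin": 0},
  {"xyz": [0, 0, 0], "spin": 0},
  {"xyz": [0, 0, 0], "spin": 0},
  {"xyz": [0, 0, 0], "spin": 0},
  {"xyz": [0, 0, -0.1], "spin": 0},
  {"xyz": [0, 0, -0.3], "spin": 0},
  {"xyz": [0, 0, -0.4], "spin": 0},
  {"xyz": [0, 0, -0.4], "spin": 0},
  {"xyz": [0, 0, -0.1], "spin": 0},
], gripper=32)

```text
time: 24.4
tool_pos: [542.4, 2.9, 117.7]
tcp_rot: [-3.141, 0.005, -3.141]
contact_force: [-0.0, 0.2, -0.5]
grip_width: 29.6
finger_force: 0.0
```

>>> jog_arm([
  {"xyz": [-0.06, -0.3, 0], "spin": 0},
  {"xyz": [-0.1, -0.6, 0], "spin": 0},
  {"xyz": [-0.1, -0.6, 0], "spin": 0},
  {"xyz": [0, -0.6, 0], "spin": 0},
  {"xyz": [0, -0.37, 0], "spin": 0},
  {"xyz": [0, -0.1, 0], "spin": 0},
  {"xyz": [0, 0, 0], "spin": 0},
  {"xyz": [0, 0, 0], "spin": 0},
  {"xyz": [0, 0, 0], "spin": 0},
  {"xyz": [0, 0, 0], "spin": 0},
], gripper=65)

```text
time: 25.65
tool_pos: [562.1, -201.9, 115.4]
tcp_rot: [3.142, 0.0, -3.14]
contact_force: [-0.6, 0.1, -0.5]
grip_width: 59.7
finger_force: 0.0
```

Run:
```python
from h import *
from plant import bot
c=bot.get_calibration('wrist'); im=bot.capture('wrist'); cv2.imwrite('pics/w7.png',im)
o=bot.get_obs(); print(o['time'],o['tool_pos'],o['tcp_rot'],c['eye'])
print(proj(c,[562,-203,34]),proj(c,[572,-203,34]),proj(c,[562,-193,34]))
```

```text
25.7 [ 562.09007356 -202.0575077   115.36599206] [ 3.14153296e+00  1.27581837e-04 -3.14059204e+00] [ 494.95303107 -201.24343017  273.94558751]
[254.8 201.6] [254.8 213.7] [267.4 201.7]
```

View pics/w7.png

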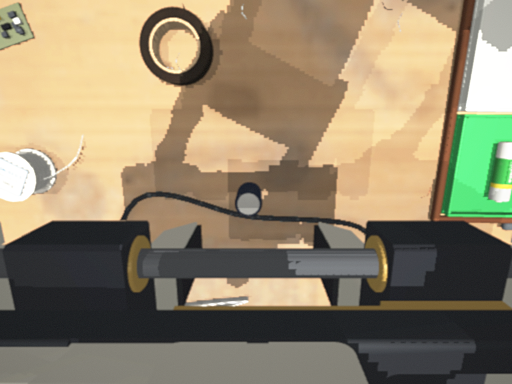

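>>> jog_arm([
  {"xyz": [-0.012, -0.07, 0.3], "spin": 0},
  {"xyz": [0, 0, 0.35], "spin": 0},
  {"xyz": [0, 0, 0.3], "spin": 0},
  {"xyz": [0, 0, 0.2], "spin": 0},
  {"xyz": [0, 0, 0.1], "spin": 0},
  {"xyz": [0, 0, 0.04], "spin": 0},
  {"xyz": [0, 0, 0], "spin": 0},
  {"xyz": [0, 0, 0], "spin": 0},
  {"xyz": [0, 0, 0], "spin": 0},
  {"xyz": [0, 0, 0], "spin": 0},
])

```text
time: 26.95
tool_pos: [563.1, -208.3, 12.4]
tcp_rot: [-3.141, 0.0, -3.141]
contact_force: [0.5, -0.6, 0.4]
grip_width: 59.8
finger_force: 0.0
```

>>> jog_arm([
  {"xyz": [0, 0, 0], "spin": 0},
  {"xyz": [0, 0, 0], "spin": 0},
  {"xyz": [0, 0, 0], "spin": 0},
  {"xyz": [0, 0, 0], "spin": 0},
  {"xyz": [0, 0, 0], "spin": 0},
  {"xyz": [0, 0, 0], "spin": 0},
  {"xyz": [0, 0, 0], "spin": 0},
  {"xyz": [0, 0, 0], "spin": 0},
  {"xyz": [0, 0, 0], "spin": 0},
  {"xyz": [0, 0, 0], "spin": 0},
], gripper=0)

```text
time: 28.2
tool_pos: [563.0, -208.2, 12.1]
tcp_rot: [3.142, 0.0, -3.141]
contact_force: [-0.1, -0.1, 0.8]
grip_width: 21.3
finger_force: 30.0
```

>>> jog_arm([
  {"xyz": [0, 0, -0.3], "spin": 0},
  {"xyz": [0, 0, -0.4], "spin": 0},
  {"xyz": [0, 0, -0.1], "spin": 0},
  {"xyz": [0.14, 0.25, 0], "spin": 0},
  {"xyz": [0.27, 0.5, 0], "spin": 0},
  {"xyz": [0.3, 0.55, 0], "spin": 0},
  {"xyz": [0.3, 0.55, 0], "spin": 0},
  {"xyz": [0.25, 0.5, 0], "spin": 0},
  {"xyz": [0.15, 0.3, 0], "spin": 0},
  {"xyz": [0, 0, 0], "spin": 0},
])

```text
time: 29.45
tool_pos: [448.9, 5.1, 75.6]
tcp_rot: [3.141, -0.002, -3.139]
contact_force: [-0.7, 0.1, -0.1]
grip_width: 21.3
finger_force: 30.0
```

>>> jog_arm([
  {"xyz": [0, 0, 0.2], "spin": 0},
  {"xyz": [0, 0, 0.25], "spin": 0},
  {"xyz": [0, 0, 0], "spin": 0},
  {"xyz": [0, 0, 0], "spin": 0},
  {"xyz": [0, 0, 0], "spin": 0},
  {"xyz": [0, 0, 0], "spin": 0},
  {"xyz": [0, 0, 0], "spin": 0},
  {"xyz": [0, 0, 0], "spin": 0},
  {"xyz": [0, 0, 0], "spin": 0},
  {"xyz": [0, 0, 0], "spin": 0},
])

```text
time: 30.7
tool_pos: [450.1, 3.8, 40.1]
tcp_rot: [3.141, -0.0, -3.141]
contact_force: [-0.4, 0.1, -0.3]
grip_width: 21.6
finger_force: 30.0
```

Run:
```python
from h import *
from plant import bot
im=bot.capture('wrist'); cv2.imwrite('pics/w8.png',im)
o=bot.get_obs(); print(o['time'],o['tool_pos'],o['tcp_rot'],o['grip_width'])
```

```text
30.75 [450.10853229   3.78353827  40.06379226] [ 3.14154055e+00  2.86399615e-05 -3.14130377e+00] 21.344836524502647
```

View pics/w8.png

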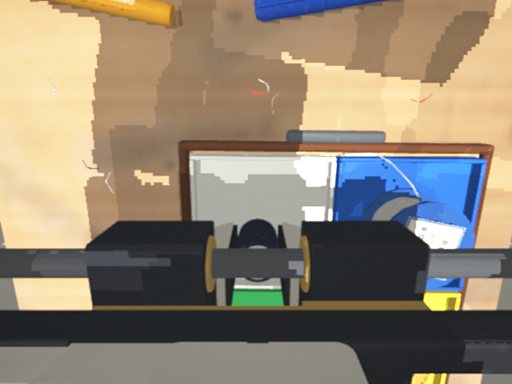

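>>> jog_arm([
  {"xyz": [0, 0, 0.12], "spin": 0},
  {"xyz": [0, 0, 0.09], "spin": 0},
  {"xyz": [0, 0, 0.045], "spin": 0},
  {"xyz": [0, 0, 0], "spin": 0},
  {"xyz": [0, 0, 0], "spin": 0},
  {"xyz": [0, 0, 0], "spin": 0},
  {"xyz": [0, 0, 0], "spin": 0},
  {"xyz": [0, 0, 0], "spin": 0},
  {"xyz": [0, 0, 0], "spin": 0},
  {"xyz": [0, 0, 0], "spin": 0},
])

```text
time: 32.0
tool_pos: [450.1, 3.8, 19.7]
tcp_rot: [3.142, 0.0, -3.141]
contact_force: [-0.1, -0.7, -0.5]
grip_width: 21.1
finger_force: 30.0
```

>>> jog_arm([
  {"xyz": [0, 0, 0], "spin": 0},
  {"xyz": [0, 0, 0], "spin": 0},
  {"xyz": [0, 0, 0], "spin": 0},
  {"xyz": [0, 0, 0], "spin": 0},
  {"xyz": [0, 0, -0.1], "spin": 0},
  {"xyz": [0, 0, -0.3], "spin": 0},
  {"xyz": [0, 0, -0.5], "spin": 0},
  {"xyz": [0, 0, -0.5], "spin": 0},
  {"xyz": [0, 0, -0.2], "spin": 0},
  {"xyz": [0, 0, 0], "spin": 0},
], gripper=50)

```text
time: 33.25
tool_pos: [450.8, 3.7, 149.2]
tcp_rot: [-3.141, 0.003, -3.141]
contact_force: [0.4, -0.2, -0.5]
grip_width: 45.9
finger_force: 0.0
```

>>> jog_arm([
  {"xyz": [0, -0.3, 0], "spin": 0},
  {"xyz": [0, -0.6, 0], "spin": 0},
  {"xyz": [0, -0.6, 0], "spin": 0},
  {"xyz": [0, -0.6, 0], "spin": 0},
  {"xyz": [0, -0.6, 0], "spin": 0},
  {"xyz": [0, -0.3, 0], "spin": 0},
  {"xyz": [0, 0, 0], "spin": 0},
  {"xyz": [0, 0, 0], "spin": 0},
  {"xyz": [0, 0, 0], "spin": 0},
  {"xyz": [0, 0, 0], "spin": 0},
])

```text
time: 34.5
tool_pos: [450.3, -235.4, 147.7]
tcp_rot: [3.141, 0.0, -3.14]
contact_force: [0.3, 0.2, -0.4]
grip_width: 45.4
finger_force: 0.0
```

Run:
```python
from h import *
from plant import bot
a=bot.capture('top'); s=bot.capture('side')
a=cv2.resize(a[145:230,210:300],(420,397),interpolation=cv2.INTER_CUBIC); s=cv2.resize(s[170:245,200:290],(380,317),interpolation=cv2.INTER_CUBIC)
s=np.vstack([s,np.zeros((80,380,3),np.uint8)]); cv2.imwrite('pics/m9.png',np.hstack([a,s]))
o=bot.get_obs(); print(o['time'],o['tool_pos'])
```

```text
34.6 [ 450.27387323 -235.71296836  147.77070615]
```

View pics/m9.png

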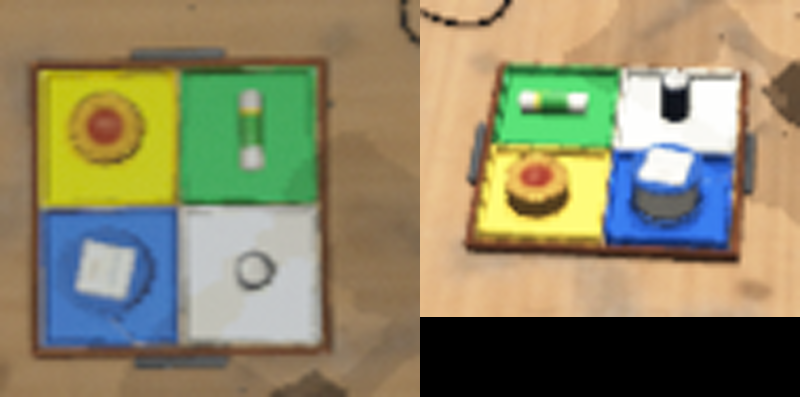

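The picture shows the tin, battery, reel and capacitor each near the middle of its own bin. The three round ones are upright and the battery is lying down. The arm is clear.

```bash
python3 -c "
from plant import bot
print(bot.close_job())"
```

```text
the job is handed in; nothing more can be done
None
```

I packed the reel, tin, battery and capacitor in the blue, yellow, green and white bins and handed the job in at about 35 s. The last picture showed all four in place; the white reel and tape roll were never touched, and no verdict was returned.

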